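# Back off the ratchet winder to its stop and lock it

## Robot

A 6-joint arm with a two-finger parallel gripper is mounted at the origin on the work surface. World frame = base frame: x ahead of the robot, y to its left, z up, the work surface at z = 0. Lengths are in mm, angles in rad, forces in N, time in s.
With the tool pointing down it reaches from about 300 to 775 mm from the base axis. Payload 14.6 kg.
Tool frame: the origin (TCP) lies on the centre line of the jaws, within the pads' length; the fingertips stand 8 mm ahead of it and the grasp point (between the pads) lies 11 mm behind it; z points along the fingers, y is the direction in which the jaws open and shut (so a half turn about z gives the same grasp; the last joint's range is limited). The gripper opens to 94 mm and grips with 3 to 60 N. Pads are 16 mm wide; open, the fingers measure 119 mm over their backs; the gripper's body (75 mm by 177 mm) begins 78 mm behind the grasp point.
Start: joints at [-1.333, 0.3, 1.521, -0, 1.321, -0.067], TCP at [165.049, -524.641, 213.446] pointing down, gripper open.
Joint ranges: [-3.03, 3.03], [-0.79, 2.21], [0.23, 2.52], [-1.04, 4.18], [0, 3.07], [-2.55, 2.55]. Speed limits (rad/s): [2.22, 2.22, 2.57, 3.14, 3.14, 3.14].

## Interface

Orientations are given as [roll, pitch, yaw] about the fixed x, y, z axes, in that order (R = Rz(yaw) Ry(pitch) Rx(roll)).
In Python, from cell import read_state, cams, manip gives the robot as it stands.
- The arm moves only by the shell command python3 -m handwheel 'ROWS' [OPENING] [FORCE]. ROWS is JSON, a list of rows, each a list of 4 numbers: the shift along the tool's x, y, z in m, then the turn about the tool's z in degrees. In form: [[dx, dy, dz, turn], ...]. A call has 1 to 5 rows; each row is the pose to reach, as a shift and turn from the pose measured when the call began, along the tool's axes at that moment; what a row does not reach only later rows make up. A row lasts 1/8 s, in which the tool goes at most 62.5 mm and 10.7 degrees, less where a joint would pass 70% of its speed; a pose out of reach is approached as far as the arm can. A call with a gripper value outside its range is refused whole. OPENING is the closure, from 0 (fully open) to 1 (shut), set as the call begins (- or left out, the last holds). The fingers move at their own pace and stop on an object; FORCE is the grip in N (left out, the last holds). Time passes only in rows, so rows that repeat a pose let the fingers close. It gives the time, the measured TCP pose, the force and the opening at its end, in the units of the state.
- read_state(): the state, without advancing time (a new reading comes with each control period).
- cams.camera(name): name is "scene" or "top" or "wrist"; returns the picture (384x512x3 uint8, red, green, blue); there is no depth.
- cams.get_calibration(name): a dict with "vertical_fov" (degrees; the focal length in pixels is half the picture's height over the tangent of half this angle, whatever the lens; pixels are square), "cx", "cy" (the principal point, pixels), "R" (3x3) and "t" (3): a world point X has camera coordinates R X + t. Camera axes: x right, y down, z forward; pixel columns grow to the right and rows downward; lengths in mm; the calibration is good to about 2 mm. A picture is of the moment at which its call begins: read the wrist's pose just before it. get_calibration takes no time and is no camera call; for the wrist camera it gives the pose at the moment of the call.
- manip.sign_off(): hands the job in, once; it reports no verdict.
The state is a dict: "clock": time; "joints": joint angles; "qd": joint speeds; "effort": joint torques, N m; "eef_pos": TCP position; "eef_rot": TCP orientation; "wrist_force": force on the tool from outside, world axes, zero at the start; "moment": the same for the moment, N m; "finger_gap": finger opening in mm.
Only numpy, scipy, OpenCV 4.12 (cv2) and the standard library are available. Lean on these libraries where they do the work, as an engineer would, in place of code of your own. Each camera call takes 0.05 s, during which the arm holds its last target. There are 200 camera calls.

## Task

The empty winder on the cutting bench has to go back to its loading position. Lift its pawl clear of the ratchet teeth, turn the crank backwards (anticlockwise seen from above) until it bears against the tall stop pin - press it there gently but unmistakably, never ram it - and then, leaving the crank there, lower the pawl fully home between the teeth again. Do not force the pawl against the teeth, and leave the other things on the bench where they are.

Things in the scene. Friction and masses are not known exactly. Their poses are not given: they have to be found in the camera images.
- winder: The winder's green base plate, 240 x 230 x 12 mm, bolted down, turned up to 0.45 rad. Origin: underside centre, on the vertical wheel axis; z up. In its frame the pawl is on the -x side, the crank on the +x side. The flat ratchet wheel is a disc 144 mm across, top 58 mm above the bench, with 15 saw teeth 10 mm high on its upper face (pitch 24 degrees). Under the pawl's bar is only the plate.
- wheel_axis (a point): point on the wheel's vertical axis, 130 mm above the bench (handle mid-height).
- ratchet: Turning part: spool, ratchet wheel, and on its hub the crank, a flat steel arm 98 mm long, 16 mm wide, 92 to 102 mm above the bench. Origin on the axis at the bench. Steady drag about 0.28 N m (4 N at the handle); it stays where left. With the pawl down it turns back only a few mm. Backwards = anticlockwise from above. It starts pointing about 60 degrees clockwise of the winder's +x.
- crank_handle (a point): mid-height of the crank's upright round wooden handle, 18 mm diameter, from 102 to 158 mm above the bench, 70 mm from the wheel axis. It spins freely on its spindle, so a hand can hold it all the way round.
- crank_flank (a point): point on the crank arm's leading side (the side that meets the pin when turning backwards), 87 mm from the axis, at the arm's mid-height (97 mm). When the arm touches the stop pin, this point is 6 mm from the pin's axis.
- pawl: Flat dark steel lever nearest the robot, 78 mm long; its tip reaches down between the teeth. Origin on its hinge, 68 mm above the bench; own y axis from hinge to tip (70 mm away), tilting up about its x axis (parallel to the winder's x and to the bar). Level = fully home; lifts up to 1.3 rad, 0.5 or more is clear. Stiff hinge (1.5 N at the bar): it stays where left; push it down to go home.
- pawl_bar (a point): middle of the free part of the pawl's lifting bar, a level round steel bar, 10 mm diameter, 37 mm of it sticking out from the pawl away from the wheel (along the winder's -x); 52 mm from the hinge line; it is 75 mm above the bench when the pawl is home. It can turn between the fingers that hold it; lifting it moves it on an arc about the hinge.
- pawl_pivot (a point): point on the pawl's hinge line level with the middle of the bar (68 mm above the bench); the hinge line is parallel to the winder's x axis.
- stop_pin: Steel pin, 12 mm diameter, in one of three holes on the side away from the pawl, top 108 mm above the bench, 88 mm from the wheel axis. Origin on its axis, 12 mm above the bench. The other holes hold plugs 6 mm high, which the crank passes over. The crank turns back about 48, 72 or 96 degrees to meet it. Rigid contact: 9 to 12 N at the handle (drag included) is a sound press, over 15 is ramming.
- stop_pin_top (a point): centre of the stop pin's top end, 108 mm above the bench.
- weight_a: bystander: round dark iron pattern weight, 96 mm diameter, 46 mm high, beside the winder. Origin: underside centre.
- weight_b: bystander: a second such weight, on the other side of the winder. Origin: underside centre.
- solvent_can: bystander: metal can, 92 mm diameter, 200 mm high. Origin: underside centre.
- bung: bystander: small bung with a loop, 38 mm diameter, 44 mm high, standing on a corner of the winder's base plate. Origin: underside centre.
- stapler: bystander: stapler, 130 x 30 x 55 mm. Origin: underside centre.
- tape_roll: bystander: roll of tape lying flat, 90 mm diameter, 25 mm high. Origin: underside centre.
- awl_block: bystander: wooden block 70 x 50 x 35 mm with an awl and a marker standing in it, 105 mm high. Origin: underside centre.

How it is judged:
By the outcome, as a careful person would: the job done as asked, in the order asked, and still so for the second after the job is handed in, with the robot touching nothing.
It also fails if it takes over 64 s, if anything falls off the work surface, if the arm or the gripper's body presses on something with over 40 N, if the wrist force passes 120 N, or if a joint passes its speed limit or range.

## Working session

There is one attempt and no reset: what is moved stays moved. The work goes in short steps, Python scripts to look and compute and a shell command to move; the robot and the scene stay as the last step left them, time stands still between calls to the robot, and variables do not carry over. Pictures are saved under pics/ and viewed, about 8 in all and at most 12, crops included, and the job is handed in when it is done.

```bash
ls; mkdir -p pics; python3 - <<'E'
from cell import read_state, cams
import cv2
print(read_state())
for n in ("top","scene"):
    cv2.imwrite(f"pics/{n}0.png",cv2.resize(cams.camera(n)[:,:,::-1],(800,600),interpolation=cv2.INTER_CUBIC))
    print(n,cams.get_calibration(n))
print(cams.get_calibration("wrist"))
E
```

```text
pics
{'clock': 0.0, 'joints': array([-1.33261735e+00,  3.00465009e-01,  1.52157163e+00, -1.30378451e-06,
        1.32066648e+00, -6.66024189e-02]), 'qd': array([-0.00119233,  0.00190968,  0.0001659 , -0.00172587, -0.00077227,
        0.00093364]), 'effort': array([ 2.77503794e-03, -5.31803370e+01, -3.52734661e+01,  7.09142187e-02,
        2.44354480e-02, -1.05871582e-04]), 'eef_pos': array([ 164.98513762, -524.41838078,  212.89365527]), 'eef_rot': array([-3.14048457e+00, -7.26447091e-05,  3.04781674e-01]), 'wrist_force': array([-0.70835848,  0.75764012, -0.72648265]), 'moment': array([0.02412534, 0.00818157, 0.03154785]), 'finger_gap': 93.70879296574252}
top {'vertical_fov': 46.901328843451985, 'cx': 254.90656537016665, 'cy': 194.81028135397779, 'R': array([[-0.02989957, -0.99933275, -0.02097784],
       [-0.99856492,  0.03079634, -0.04381429],
       [ 0.0444311 ,  0.0196377 , -0.99881942]]), 't': array([  33.29806328,  514.61798265, 1634.0750016 ])}
scene {'vertical_fov': 54.9343016520127, 'cx': 253.13726252835195, 'cy': 190.20540175842498, 'R': array([[-0.65971212,  0.7515164 , -0.00173641],
       [ 0.42159006,  0.36817446, -0.8286793 ],
       [-0.62212678, -0.54742184, -0.559721  ]]), 't': array([ 367.67288844, -114.27793524, 1483.60408787])}
{'vertical_fov': 67.83902328324618, 'cx': 254.82730573809368, 'cy': 191.63897221538937, 'R': array([[ 0.30095286, -0.95363845, -0.00103959],
       [-0.92151148, -0.29109434,  0.25706161],
       [-0.24544646, -0.07640543, -0.96639446]]), 't': array([-549.18150561,  -27.43814435,  391.97043256])}
```

View pics/top0.png

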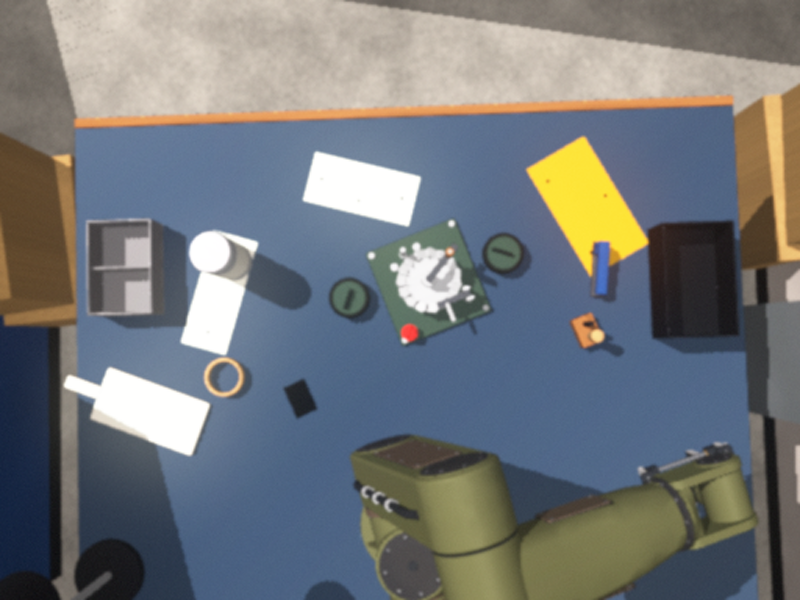

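View pics/scene0.png

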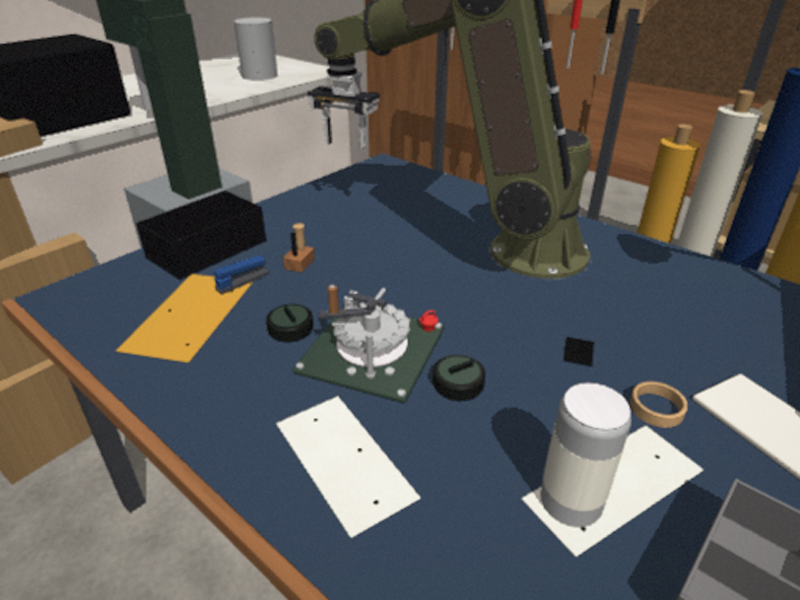

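```bash
cat > h.py <<'E'
import numpy as np, cv2
from cell import read_state, cams
from scipy.spatial.transform import Rotation as Ro
def f(c): return 192/np.tan(np.radians(c["vertical_fov"]/2))
def ray(c,u,v):
    d=np.array([(u-c["cx"])/f(c),(v-c["cy"])/f(c),1.]); R=c["R"]
    return -R.T@c["t"], R.T@d
def onz(c,u,v,z):
    o,d=ray(c,u,v); return o+d*(z-o[2])/d[2]
def proj(c,X):
    p=c["R"]@np.asarray(X,float)+c["t"]; return f(c)*p[:2]/p[2]+[c["cx"],c["cy"]]
def rows(target):  # shift in tool axes (m) from present pose
    s=read_state(); R=Ro.from_euler("xyz",s["eef_rot"]).as_matrix()
    return R.T@(np.asarray(target)-s["eef_pos"])/1000
E
python3 - <<'E'
from h import *
c=cams.get_calibration("top")
k=800/512
P=[onz(c,u/k,v/k,12) for u,v in [(367,251),(456,221),(493,311),(403,345)]]
ctr=np.mean(P,0);print(np.round(P,0),ctr)
a=(P[0]-P[3]+P[1]-P[2]);print("yaw",np.arctan2(a[1],a[0]), np.linalg.norm(P[0]-P[3]),np.linalg.norm(P[0]-P[1]))
print("handle",onz(c,450/k,252/k,158),"bar",onz(c,455/k,320/k,75),onz(c,447/k,303/k,75))
for n,u,v,z in [("wa",349,298,46),("wb",503,253,46),("bung",409,332,50)]: print(n,onz(c,u/k,v/k,z))
s=read_state();print(Ro.from_euler("xyz",s["eef_rot"]).as_matrix().round(3))
for t in ([420,-70,330],[380,-70,330]): print(rows(t))
E
```

```text
[[ 645.   89.   12.]
 [ 710. -126.   12.]
 [ 493. -206.   12.]
 [ 419.    9.   12.]] [566.76316828 -58.62958058  12.        ]
yaw 0.3448269727789749 240.13322592715136 224.26602515797416
handle [ 619.24630435 -100.88594164  158.        ] bar [ 472.95013382 -111.88274556   75.        ] [512.32146042 -94.94165692  75.        ]
wa [532.33696565 131.56600566  46.        ]
wb [ 626.14610094 -230.51905776   46.        ]
bung [448.85383842  -6.01120957  50.        ]
[[ 0.954  0.3   -0.   ]
 [ 0.3   -0.954  0.001]
 [ 0.    -0.001 -1.   ]]
[ 0.37961705 -0.35711307 -0.11665759]
[ 0.34146016 -0.36911522 -0.11664819]
```

```bash
python3 -m handwheel '[[0.45,-0.314,-0.03,-2],[0.45,-0.314,-0.03,-2],[0.45,-0.314,-0.03,-2],[0.45,-0.314,-0.03,-2],[0.45,-0.314,-0.03,-2]]' && python3 - <<'E'
from h import *
print(rows([500,-90,240]),read_state()["eef_rot"])
E
```

```text
clock: 0.72
eef_pos: [356.3, -275.6, 230.5]
eef_rot: [-3.141, -0.0, 0.339]
wrist_force: [2.0, -0.8, 0.0]
finger_gap: 93.6
[ 0.19732514 -0.12721381 -0.0093584 ] [-3.14055316e+00 -1.21020461e-04  3.39430660e-01]
```

```bash
python3 -m handwheel '[[0.197,-0.127,-0.01,0],[0.197,-0.127,-0.01,0],[0.197,-0.127,-0.01,0],[0.197,-0.127,-0.01,0],[0.197,-0.127,-0.01,0]]' 0.2 && python3 - <<'E'
from h import *
import json
c=cams.get_calibration("wrist"); im=cams.camera("wrist")
np.savez("w1.npz",im=im,**c)
cv2.imwrite("pics/w1.png",cv2.resize(im[:,:,::-1],(800,600),interpolation=cv2.INTER_CUBIC))
E
```

```text
clock: 1.35
eef_pos: [500.8, -88.0, 240.1]
eef_rot: [-3.14, 0.0, 0.343]
wrist_force: [-0.3, 0.5, -0.6]
finger_gap: 75.0
```

View pics/w1.png

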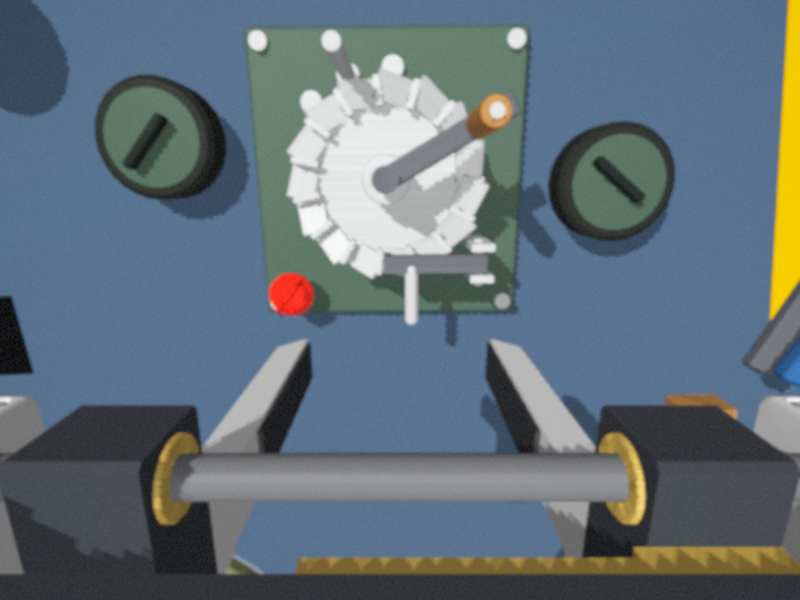

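```bash
python3 - <<'E'
from h import *
c=dict(np.load("w1.npz")); k=800/512
g=lambda u,v,z: onz(c,u/k,v/k,z)
P=[g(u,v,12) for u,v in [(247,27),(528,27),(515,312),(268,312)]]
ctr=np.mean(P,0);a=(P[0]-P[3]+P[1]-P[2]);b=P[0]-P[1]+P[3]-P[2]
print(ctr,np.arctan2(a[1],a[0]),np.arctan2(-b[0],b[1]),np.linalg.norm(P[0]-P[3]),np.linalg.norm(P[0]-P[1]))
yaw=np.arctan2(a[1]-b[0],a[0]+b[1]); Rz=np.array([[np.cos(yaw),-np.sin(yaw)],[np.sin(yaw),np.cos(yaw)]])
for n,u,v,z in [("pin",332,40,108),("handle",497,108,158),("hub",387,180,105),("barin",411,275,80),("barout",411,323,80),("lug",481,246,80),("lug2",481,279,80),("pl1",310,100,18),("pl2",391,65,18)]:
    X=g(u,v,z); w=Rz.T@(X-ctr)[:2]; print(n,X.round(1),w.round(1),np.hypot(*w).round(1),np.degrees(np.arctan2(w[1],w[0])).round(1))
E
```

```text
[568.24975886 -55.12323557  12.        ] 0.35369673448736466 0.3441089037115618 237.53168681022285 224.49446562748028
pin [635.5   3.9 108. ] [83.4 32.5] 89.5 21.3
handle [623.6 -99.  158. ] [ 37.  -60.2] 70.7 -58.4
hub [568.8 -55.1 105. ] [ 0.5 -0.2] 0.6 -17.0
barin [509.  -94.8  80. ] [-69.3 -17. ] 71.3 -166.2
barout [ 473.  -107.9   80. ] [-107.6  -17.1] 108.9 -171.0
lug [ 547.4 -136.4   80. ] [-47.4 -69.2] 83.9 -124.4
lug2 [ 524. -146.   80.] [-72.6 -70.3] 101.1 -135.9
pl1 [606.5  27.3  18. ] [64.1 64.3] 90.9 45.1
pl2 [653.3 -26.4  18. ] [89.8 -2.1] 89.8 -1.4
```

```bash
python3 - <<'E'
from h import *
print(rows([491,-102,110]),rows([491,-102,64]))
E
```

```text
[-0.01256535  0.00907852  0.13010047] [-0.0125291  0.0091496  0.1761004]
```

```bash
python3 -m handwheel '[[-0.0125,0.009,0.05,0],[-0.0125,0.009,0.1,0],[-0.0125,0.009,0.13,0],[-0.0125,0.009,0.13,0]]' 0.5 && python3 - <<'E'
from h import *
c=cams.get_calibration("wrist"); im=cams.camera("wrist")
cv2.imwrite("pics/w2.png",cv2.resize(im[:,:,::-1],(800,600),interpolation=cv2.INTER_CUBIC))
print(rows([491,-102,64]))
E
```

```text
clock: 1.9
eef_pos: [489.5, -102.6, 108.6]
eef_rot: [-3.138, 0.004, 0.34]
wrist_force: [-0.2, 1.0, 1.7]
finger_gap: 47.4
[ 0.0007717  -0.00041045  0.04632453]
```

View pics/w2.png

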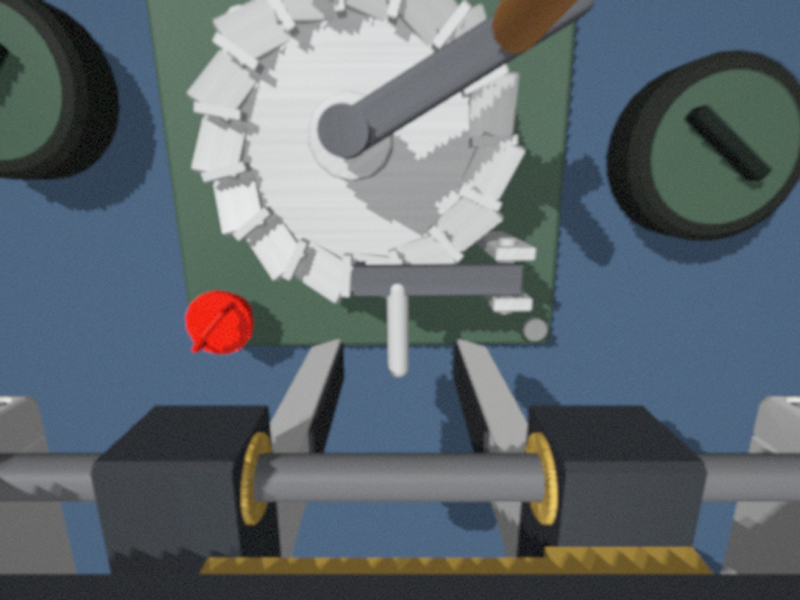

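```bash
python3 -m handwheel '[[0.001,0,0.03,0],[0.001,0,0.0455,0],[0.001,0,0.0455,0]]' 0.5 && python3 -m handwheel '[[0,0,0,0],[0,0,0,0],[0,0,0,0],[0,0,0,0]]' 1 15 && python3 - <<'E'
from h import *
s=read_state();print(s["eef_pos"],s["wrist_force"],rows([491,-102,64]))
E
```

```text
clock: 2.33
eef_pos: [491.3, -102.5, 65.0]
eef_rot: [-3.139, 0.002, 0.34]
wrist_force: [0.0, -1.0, 0.1]
finger_gap: 47.3
clock: 2.82
eef_pos: [491.1, -102.2, 65.1]
eef_rot: [-3.139, 0.002, 0.34]
wrist_force: [-8.7, 19.6, 5.1]
finger_gap: 10.5
[ 491.11089806 -102.19951563   65.13761736] [-8.66665948 19.61663132  5.06733648] [-3.52960000e-05 -2.21605726e-04  1.13838623e-03]
```

```bash
python3 -m handwheel '[[0,-0.0007,0,0],[0,-0.0004,-0.005,0],[0,0.0017,-0.010,0],[0,0.0017,-0.010,0]]'
```

```text
clock: 3.32
eef_pos: [491.7, -103.6, 75.7]
eef_rot: [-3.138, 0.002, 0.34]
wrist_force: [-1.4, 5.4, 2.3]
finger_gap: 9.4
```

```bash
python3 -m handwheel '[[0,0.002,-0.0048,0],[0,0.0044,-0.0095,0],[0,0.0074,-0.0138,0],[0,0.0106,-0.0179,0],[0,0.0106,-0.0179,0]]'; python3 -m handwheel '[[0,0.0038,-0.0037,0],[0,0.0078,-0.007,0],[0,0.0078,-0.007,0]]'
```

```text
clock: 3.95
eef_pos: [495.0, -112.7, 94.5]
eef_rot: [-3.136, 0.002, 0.34]
wrist_force: [-5.9, 12.3, 11.0]
finger_gap: 9.0
clock: 4.32
eef_pos: [497.6, -119.6, 102.6]
eef_rot: [-3.135, 0.002, 0.34]
wrist_force: [-6.2, 9.7, 12.8]
finger_gap: 9.5
```

```bash
python3 -m handwheel '[[0,0,0,0],[0,0,0,0],[0,0,0,0]]' 0.5; python3 -m handwheel '[[0,0,-0.06,0],[0,0,-0.12,0],[0,0,-0.16,0],[0,0,-0.16,0]]' && python3 - <<'E'
from h import *
c=cams.get_calibration("wrist"); im=cams.camera("wrist")
np.savez("w3.npz",im=im,**c)
cv2.imwrite("pics/w3.png",cv2.resize(im[:,:,::-1],(800,600),interpolation=cv2.INTER_CUBIC))
E
```

```text
clock: 4.7
eef_pos: [497.6, -119.8, 102.6]
eef_rot: [-3.135, 0.002, 0.34]
wrist_force: [-0.1, 0.0, -0.8]
finger_gap: 35.8
clock: 5.2
eef_pos: [499.1, -121.1, 265.4]
eef_rot: [-3.138, -0.002, 0.34]
wrist_force: [-0.5, -0.7, -0.0]
finger_gap: 46.9
```

View pics/w3.png

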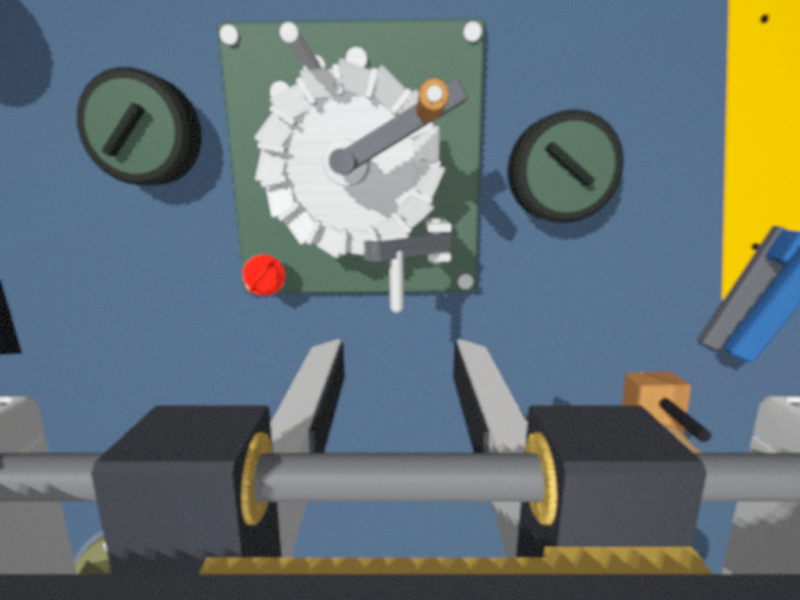

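```bash
python3 - <<'E'
from h import *
c=dict(np.load("w3.npz"));k=800/512
h=onz(c,434/k,94/k,158);w=onz(c,343/k,161/k,104);print(h,w,onz(c,289/k,32/k,108))
print(rows([*h[:2],200]),rows([*h[:2],127]))
E
```

```text
[622.10131216 -98.69139216 158.        ] [569.17905112 -53.38765024 104.        ] [634.90023287   4.55681367 108.        ]
[0.12404665 0.02065749 0.06287384] [0.12412059 0.02106549 0.13587266]
```

```bash
python3 -m handwheel '[[0.06,0.01,0.03,0],[0.1245,0.021,0.06,0],[0.1245,0.021,0.063,0],[0.1245,0.021,0.12,0],[0.1245,0.021,0.136,0]]'; python3 -m handwheel '[[0,0,0,0]]'; python3 - <<'E'
from h import *
print(rows([623,-98.8,127]))
E
```

```text
clock: 5.88
eef_pos: [620.3, -98.3, 123.1]
eef_rot: [-3.133, 0.006, 0.34]
wrist_force: [-0.5, 0.6, 0.8]
finger_gap: 46.8
clock: 6.0
eef_pos: [619.9, -98.5, 123.3]
eef_rot: [-3.132, 0.007, 0.34]
wrist_force: [-0.4, -0.3, 0.9]
finger_gap: 47.1
[ 0.00285392  0.00125342 -0.0037754 ]
```

```bash
python3 -m handwheel '[[0.003,0.001,-0.004,0],[0.003,0.001,-0.004,0],[0.003,0.001,-0.004,0]]'; python3 -m handwheel '[[0,0,0,0],[0,0,0,0],[0,0,0,0],[0,0,0,0]]' 1 30; python3 - <<'E'
from h import *
s=read_state();print(s["eef_pos"],s["wrist_force"])
E
```

```text
clock: 6.38
eef_pos: [623.4, -98.6, 128.3]
eef_rot: [-3.133, 0.006, 0.34]
wrist_force: [-0.3, -0.5, -0.2]
finger_gap: 47.0
clock: 6.88
eef_pos: [623.4, -98.6, 128.2]
eef_rot: [-3.133, 0.006, 0.34]
wrist_force: [-0.3, -0.1, 0.3]
finger_gap: 17.3
[623.36998049 -98.64291929 128.24417192] [-0.28255594 -0.068406    0.34671552]
```

```bash
cat > arc.py <<'E'
from h import *
import sys
s=read_state();A=np.array([568.5,-55.1]);d=s["eef_pos"][:2]-A
a=np.degrees(np.arctan2(d[1],d[0]))
t=np.array([-np.sin(np.radians(a)),np.cos(np.radians(a))])
F=s["wrist_force"]
print("ang",a,"r",np.hypot(*d),"Ftan",F[:2]@t,"Frad",F[:2]@d/np.hypot(*d),"Fz",F[2])
for b in map(float,sys.argv[1:]):
    r=np.radians(b);print(b,rows([*(A+70*np.array([np.cos(r),np.sin(r)])),128]).round(4))
E
python3 arc.py -32 -26 -20 -14 -8
```

```text
ang -38.434300310612635 r 70.04784492570388 Ftan -0.2292254150950411 Frad -0.1788098156916815 Fz 0.3467155243320519
-32.0 [ 0.0064 -0.0046  0.0002]
-26.0 [ 0.0119 -0.0094  0.0003]
-20.0 [ 0.0168 -0.0148  0.0003]
-14.0 [ 0.0212 -0.0207  0.0003]
-8.0 [ 0.0249 -0.0271  0.0003]
```

```bash
python3 -m handwheel '[[0.0064,-0.0046,0,0],[0.0119,-0.0094,0,0],[0.0168,-0.0148,0,0],[0.0212,-0.0207,0,0],[0.0249,-0.0271,0,0]]'; python3 arc.py -2 4 10 16 20
```

```text
clock: 7.5
eef_pos: [638.9, -64.8, 128.3]
eef_rot: [-3.135, 0.004, 0.34]
wrist_force: [4.9, -5.7, -3.3]
finger_gap: 17.3
ang -7.859496208975601 r 71.02696157412264 Ftan -5.020143161402803 Frad 5.679853953061862 Fz -3.2854559955022142
-2.0 [ 0.002  -0.007   0.0003]
4.0 [ 0.0044 -0.0139  0.0004]
10.0 [ 0.0059 -0.0211  0.0004]
16.0 [ 0.0068 -0.0284  0.0005]
20.0 [ 0.0069 -0.0333  0.0005]
```

```bash
python3 -m handwheel '[[0.002,-0.007,0,0],[0.0044,-0.0139,0,0],[0.0059,-0.0211,0,0],[0.0068,-0.0284,0,0],[0.0069,-0.0333,0,0]]'; python3 arc.py 23 26 28 30 32
```

```text
clock: 8.12
eef_pos: [635.6, -30.2, 128.3]
eef_rot: [-3.136, 0.001, 0.34]
wrist_force: [12.2, -1.1, -6.3]
finger_gap: 17.2
ang 20.39046429973573 r 71.60914228061976 Ftan -5.313712914653351 Frad 11.088504828867224 Fz -6.25321815548497
23.0 [-0.0017 -0.0032  0.0003]
26.0 [-0.0021 -0.0068  0.0004]
28.0 [-0.0024 -0.0092  0.0004]
30.0 [-0.0028 -0.0116  0.0004]
32.0 [-0.0033 -0.014   0.0004]
```

```bash
python3 -m handwheel '[[0.0005,-0.0032,0.0005,0],[0.0,-0.0068,0.0005,0],[0.0,-0.0068,0.0005,0]]'; python3 arc.py 26 28 29 30 31 32 33 
```

```text
clock: 8.5
eef_pos: [633.4, -23.4, 128.2]
eef_rot: [-3.136, 0.001, 0.34]
wrist_force: [-2.6, -2.1, 4.5]
finger_gap: 17.1
ang 26.01074400453705 r 72.20324395621877 Ftan -0.7850903146835236 Frad -3.2787412258135884 Fz 4.514318915751685
26.0 [-0.0022  0.0003  0.0002]
28.0 [-0.0025 -0.0022  0.0002]
29.0 [-0.0027 -0.0034  0.0002]
30.0 [-0.0029 -0.0046  0.0002]
31.0 [-0.0031 -0.0058  0.0002]
32.0 [-0.0034 -0.007   0.0002]
33.0 [-0.0037 -0.0082  0.0002]
```

```bash
python3 -m handwheel '[[-0.0003,-0.0025,0,0],[-0.0007,-0.0049,0,0],[-0.0007,-0.0049,0,0]]'; python3 arc.py; python3 -m handwheel '[[-0.0001,-0.0006,0,0],[-0.0002,-0.0012,0,0],[-0.0002,-0.0012,0,0]]'; python3 arc.py
```

```text
clock: 8.88
eef_pos: [631.1, -19.0, 128.3]
eef_rot: [-3.136, 0.001, 0.34]
wrist_force: [-1.9, -3.0, 2.5]
finger_gap: 17.3
ang 29.99639734112321 r 72.27870508934548 Ftan -1.7042298591923957 Frad -3.1324931159630056 Fz 2.5116707037346404
clock: 9.25
eef_pos: [630.5, -18.0, 128.3]
eef_rot: [-3.136, 0.002, 0.34]
wrist_force: [-0.9, -5.2, 1.9]
finger_gap: 17.6
ang 30.85277157937665 r 72.27568913611042 Ftan -3.988436391618826 Frad -3.4094748796681795 Fz 1.9147723522284321
```

```bash
for i in 1; do python3 -m handwheel '[[-0.0001,-0.0005,0,0],[-0.0001,-0.0005,0,0]]'; python3 arc.py;  python3 -m handwheel '[[-0.0001,-0.0005,0,0],[-0.0001,-0.0005,0,0]]'; python3 arc.py; done
```

```text
clock: 9.5
eef_pos: [630.3, -17.7, 128.3]
eef_rot: [-3.136, 0.001, 0.34]
wrist_force: [-1.2, -4.8, 1.8]
finger_gap: 17.4
ang 31.161220533190455 r 72.2626201663762 Ftan -3.503537957533028 Frad -3.499320334083015 Fz 1.8426518129712748
clock: 9.75
eef_pos: [630.1, -17.3, 128.3]
eef_rot: [-3.136, 0.001, 0.34]
wrist_force: [-0.8, -4.8, 1.2]
finger_gap: 17.6
ang 31.488737794701237 r 72.27898985330775 Ftan -3.673958228548098 Frad -3.22748565256737 Fz 1.2272550926632397
```

Still drag only (about 4 N); keep creeping.

```bash
python3 -m handwheel '[[-0.0001,-0.0005,0,0],[-0.0001,-0.0005,0,0]]'; python3 arc.py;  python3 -m handwheel '[[-0.0001,-0.0005,0,0],[-0.0001,-0.0005,0,0]]'; python3 arc.py
```

```text
clock: 10.0
eef_pos: [629.9, -16.9, 128.2]
eef_rot: [-3.136, 0.001, 0.34]
wrist_force: [-0.2, -4.0, 1.8]
finger_gap: 17.4
ang 31.851982178543317 r 72.29345126629667 Ftan -3.2911017038104897 Frad -2.322574854029365 Fz 1.7754981313019513
clock: 10.25
eef_pos: [629.6, -16.5, 128.2]
eef_rot: [-3.136, 0.001, 0.34]
wrist_force: [-0.9, -4.8, 1.8]
finger_gap: 17.7
ang 32.26081837568175 r 72.30961917592543 Ftan -3.621761664969622 Frad -3.3212731519775343 Fz 1.7610319927386096
```

```bash
python3 -m handwheel '[[-0.0001,-0.0005,0,0],[-0.0001,-0.0005,0,0]]'; python3 arc.py
```

```text
clock: 10.5
eef_pos: [629.4, -16.1, 128.2]
eef_rot: [-3.136, 0.002, 0.34]
wrist_force: [-0.3, -3.9, 2.1]
finger_gap: 17.9
ang 32.64764565374195 r 72.29261741314104 Ftan -3.1592126483394067 Frad -2.324680993031007 Fz 2.1448420064633904
```

```bash
python3 -m handwheel '[[-0.0001,-0.0005,0,0],[-0.0001,-0.0005,0,0]]'; python3 arc.py
```

```text
clock: 10.75
eef_pos: [629.2, -15.9, 128.2]
eef_rot: [-3.137, 0.001, 0.34]
wrist_force: [0.5, -7.0, 0.8]
finger_gap: 17.8
ang 32.84191897010344 r 72.26734827108916 Ftan -6.138030623933752 Frad -3.4020560424933772 Fz 0.8167114753398181
```

```bash
python3 -m handwheel '[[-0.0001,-0.0005,0,0],[-0.0001,-0.0005,0,0]]'; python3 arc.py
```

```text
clock: 11.0
eef_pos: [629.2, -15.8, 128.2]
eef_rot: [-3.138, 0.001, 0.34]
wrist_force: [1.0, -7.5, 1.1]
finger_gap: 17.7
ang 32.895053257234196 r 72.2770579622258 Ftan -6.83432184376317 Frad -3.2495679256846195 Fz 1.130451056017903
```

```bash
python3 -m handwheel '[[-0.0001,-0.0005,0,0],[-0.0001,-0.0005,0,0]]'; python3 arc.py
```

```text
clock: 11.25
eef_pos: [629.2, -15.8, 128.2]
eef_rot: [-3.138, 0.0, 0.34]
wrist_force: [1.2, -7.2, 1.1]
finger_gap: 17.3
ang 32.929842865713546 r 72.28655838918999 Ftan -6.723074816441946 Frad -2.94111494625153 Fz 1.092492934879321
```

```bash
python3 -m handwheel '[[-0.0001,-0.0005,0,0],[-0.0001,-0.0007,0,0],[-0.0001,-0.0007,0,0]]'; python3 arc.py
```

```text
clock: 11.62
eef_pos: [629.1, -15.8, 128.3]
eef_rot: [-3.14, -0.0, 0.339]
wrist_force: [2.2, -8.4, 0.6]
finger_gap: 17.3
ang 32.937424823280416 r 72.26477928424549 Ftan -8.222872175878297 Frad -2.7140631959494637 Fz 0.6039208727574173
```

```bash
python3 -m handwheel '[[-0.0001,-0.0007,0,0],[-0.0001,-0.0009,0,0],[-0.0001,-0.0009,0,0]]'; python3 arc.py
```

```text
clock: 12.0
eef_pos: [629.1, -15.7, 128.2]
eef_rot: [-3.141, -0.001, 0.339]
wrist_force: [3.2, -9.0, -1.3]
finger_gap: 17.6
ang 32.99993685725062 r 72.26103267821209 Ftan -9.323807418348142 Frad -2.235220413107368 Fz -1.3282607099805188
```

```bash
python3 -m handwheel '[[-0.0001,-0.0009,0,0],[-0.0001,-0.0011,0,0],[-0.0001,-0.0011,0,0],[-0.0001,-0.0011,0,0]]'; python3 arc.py
```

```text
clock: 12.5
eef_pos: [629.1, -15.7, 128.2]
eef_rot: [3.141, -0.001, 0.338]
wrist_force: [2.9, -10.8, -0.2]
finger_gap: 17.8
ang 33.063028127780306 r 72.27842856115974 Ftan -10.655677822546522 Frad -3.4315133890145524 Fz -0.17355719707260336
```

```bash
python3 -m handwheel '[[0,-0.0005,0,0],[0,-0.0005,0,0],[0,-0.0005,0,0]]' 0.5; python3 -m handwheel '[[0,0,-0.06,0],[-0.04,0.03,-0.11,0],[-0.10,0.06,-0.12,0],[-0.13,0.075,-0.12,0],[-0.13,0.075,-0.12,0]]' 0.7 && python3 - <<'E'
from h import *
c=cams.get_calibration("wrist"); im=cams.camera("wrist")
np.savez("w4.npz",im=im,**c)
cv2.imwrite("pics/w4.png",cv2.resize(im[:,:,::-1],(800,600),interpolation=cv2.INTER_CUBIC))
E
```

```text
clock: 12.88
eef_pos: [628.9, -14.7, 128.2]
eef_rot: [3.141, -0.001, 0.339]
wrist_force: [0.2, -0.5, 0.2]
finger_gap: 44.0
clock: 13.5
eef_pos: [529.8, -130.2, 248.9]
eef_rot: [3.141, -0.002, 0.336]
wrist_force: [0.6, 0.5, -0.2]
finger_gap: 28.0
```

View pics/w4.png

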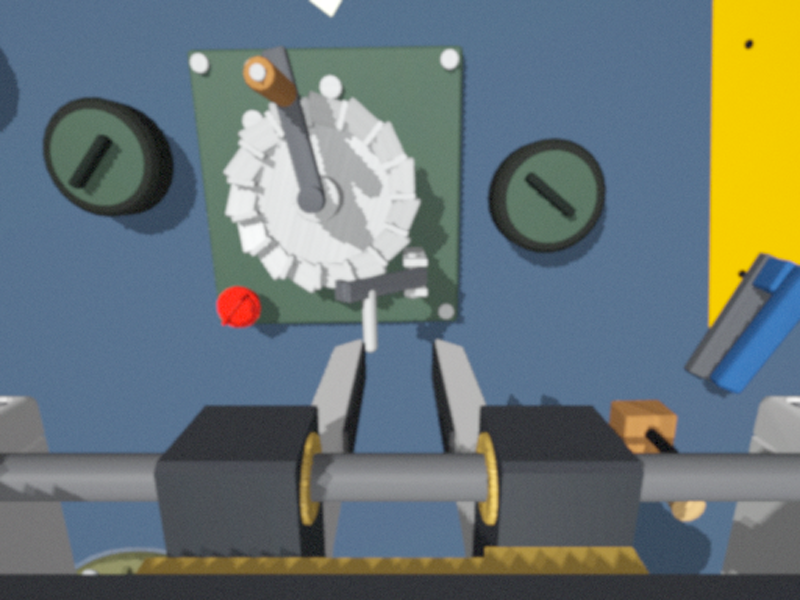

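```bash
python3 - <<'E'
from h import *
print(rows([497.6,-119.8,180]),rows([497.6,-119.8,102.6]))
E
```

```text
[-0.02828199 -0.01986971  0.0684814 ] [-0.02845249 -0.01991135  0.1458812 ]
```

```bash
python3 -m handwheel '[[-0.0283,-0.0199,0.02,0],[-0.0283,-0.0199,0.068,0],[-0.0283,-0.0199,0.12,0],[-0.0283,-0.0199,0.146,0],[-0.0283,-0.0199,0.146,0]]' 0.6; python3 - <<'E'
from h import *
print(rows([497.6,-119.8,102.6]))
E
```

```text
clock: 14.18
eef_pos: [497.4, -118.6, 100.8]
eef_rot: [-3.14, 0.001, 0.338]
wrist_force: [0.6, -0.8, 0.1]
finger_gap: 37.5
[-0.00020341  0.00115344 -0.0017997 ]
```

```bash
python3 -m handwheel '[[0,0.0012,-0.002,0],[0,0.0012,-0.002,0]]'; python3 -m handwheel '[[0,0,0,0],[0,0,0,0],[0,0,0,0],[0,0,0,0]]' 1 15
```

```text
clock: 14.42
eef_pos: [498.6, -119.8, 104.1]
eef_rot: [-3.141, -0.001, 0.339]
wrist_force: [-0.1, -0.0, -0.4]
finger_gap: 37.5
clock: 14.92
eef_pos: [498.6, -119.5, 104.3]
eef_rot: [-3.14, -0.001, 0.339]
wrist_force: [-1.4, 2.5, 4.4]
finger_gap: 9.5
```

```bash
python3 -m handwheel '[[0,-0.003,0.0027,0],[0,-0.0057,0.0055,0],[0,-0.0081,0.0085,0],[0,-0.0105,0.0117,0],[0,-0.0105,0.0117,0]]';  python3 arc.py
```

```text
clock: 15.55
eef_pos: [495.0, -109.5, 92.1]
eef_rot: [-3.14, -0.001, 0.339]
wrist_force: [2.6, -2.7, -3.6]
finger_gap: 9.6
ang -143.48325198144263 r 91.46275896483608 Ftan 3.764433517859091 Frad -0.4674092725202428 Fz -3.6083072312503233
```

```bash
python3 -m handwheel '[[0,-0.002,0.0035,0],[0,-0.0038,0.0069,0],[0,-0.0053,0.0105,0],[0,-0.0066,0.0142,0],[0,-0.0066,0.0142,0]]'
```

```text
clock: 16.18
eef_pos: [492.7, -103.2, 77.5]
eef_rot: [-3.14, -0.0, 0.339]
wrist_force: [0.3, -3.5, -2.7]
finger_gap: 9.4
```

Now the last part in small steps, watching the vertical force.

```bash
python3 -m handwheel '[[0,-0.0008,0.0025,0],[0,-0.0012,0.0045,0],[0,-0.0012,0.0045,0]]'
```

```text
clock: 16.55
eef_pos: [492.3, -102.0, 72.8]
eef_rot: [-3.14, -0.0, 0.339]
wrist_force: [1.3, -3.3, -2.4]
finger_gap: 9.6
```

```bash
python3 -m handwheel '[[0,-0.0001,0.001,0],[0,-0.0002,0.002,0],[0,-0.0002,0.002,0]]'
```

```text
clock: 16.92
eef_pos: [492.1, -101.6, 70.7]
eef_rot: [-3.14, -0.0, 0.339]
wrist_force: [0.1, -0.5, 0.2]
finger_gap: 9.6
```

```bash
python3 -m handwheel '[[0,0,0.001,0],[0,0,0.0015,0],[0,0,0.0015,0]]'
```

```text
clock: 17.3
eef_pos: [492.0, -101.4, 69.1]
eef_rot: [-3.139, -0.0, 0.339]
wrist_force: [-0.7, 2.1, 1.3]
finger_gap: 9.1
```

```bash
python3 -m handwheel '[[0,0,0.001,0],[0,0,0.0015,0],[0,0,0.0015,0]]'
```

```text
clock: 17.68
eef_pos: [491.9, -101.2, 67.5]
eef_rot: [-3.139, 0.0, 0.339]
wrist_force: [-1.5, 4.9, 2.8]
finger_gap: 9.5
```

```bash
python3 -m handwheel '[[0,-0.0003,0.001,0],[0,-0.0003,0.0015,0],[0,-0.0003,0.0015,0]]'
```

```text
clock: 18.05
eef_pos: [491.9, -101.0, 66.1]
eef_rot: [-3.139, -0.0, 0.339]
wrist_force: [-1.0, 2.3, 5.8]
finger_gap: 9.4
```

```bash
python3 -m handwheel '[[0,-0.0002,0.001,0],[0,-0.0002,0.0015,0],[0,-0.0002,0.0015,0]]'; python3 - <<'E'
from h import *
c=cams.get_calibration("wrist"); im=cams.camera("wrist")
np.savez("w5.npz",im=im,**c)
cv2.imwrite("pics/w5.png",cv2.resize(im[:,:,::-1],(800,600),interpolation=cv2.INTER_CUBIC))
E
```

```text
clock: 18.42
eef_pos: [492.1, -101.0, 65.5]
eef_rot: [-3.139, -0.001, 0.339]
wrist_force: [-6.3, 3.5, 15.9]
finger_gap: 9.4
```

View pics/w5.png

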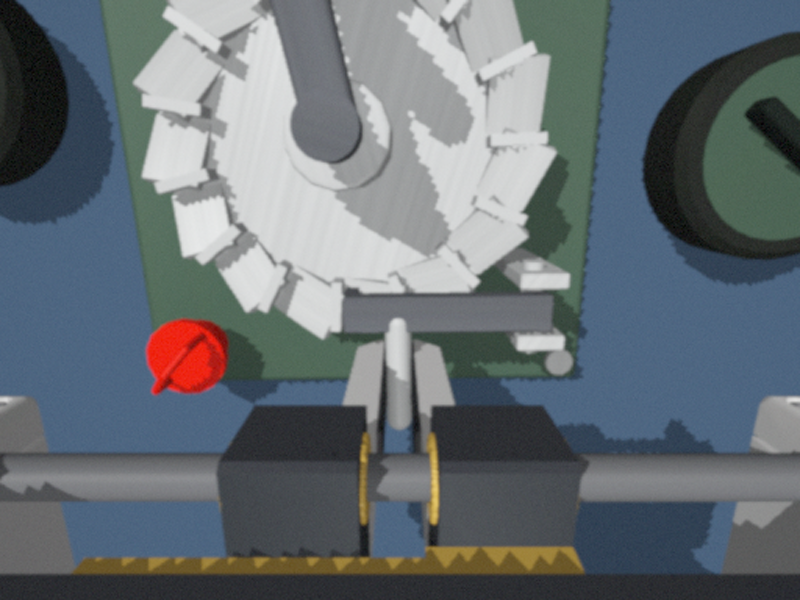

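```bash
python3 -m handwheel '[[0,0,0,0],[0,0,0,0],[0,0,0,0]]' 0.5;  python3 -m handwheel '[[0,0,-0.06,0],[0,0,-0.12,0],[0.0125,-0.009,-0.175,0],[0.0125,-0.009,-0.175,0]]' && python3 - <<'E'
from h import *
print(read_state()["wrist_force"])
c=cams.get_calibration("wrist"); im=cams.camera("wrist")
np.savez("w6.npz",im=im,**c)
c1=dict(np.load("w1.npz"))
# warp w1 pawl plane z=75 into current view for comparison
pts=[onz(c1,u,v,75) for u,v in [(200,120),(360,120),(360,230),(200,230)]]
H=cv2.getPerspectiveTransform(np.float32([(200,120),(360,120),(360,230),(200,230)]),np.float32([proj(c,p) for p in pts]))
w=cv2.warpPerspective(c1["im"],H,(512,384))
x0,y0,x1,y1=200,90,360,220
o=np.hstack([i[y0:y1,x0:x1] for i in (w,im)])
cv2.imwrite("pics/w6.png",cv2.resize(o[:,:,::-1],(800,325),interpolation=cv2.INTER_CUBIC))
E
```

```text
clock: 18.85
eef_pos: [492.0, -101.1, 65.3]
eef_rot: [-3.139, -0.001, 0.339]
wrist_force: [0.0, 0.8, -0.3]
finger_gap: 35.8
clock: 19.35
eef_pos: [502.4, -88.6, 244.2]
eef_rot: [3.14, -0.006, 0.339]
wrist_force: [-0.0, -0.6, -1.5]
finger_gap: 46.9
[-0.00680858 -0.5850397  -1.54751613]
```

View pics/w6.png

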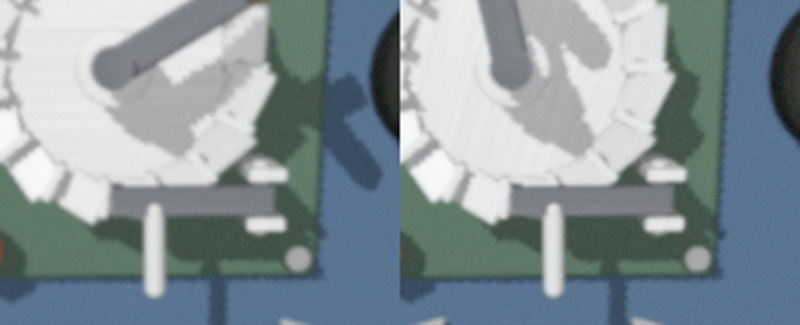

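```bash
python3 - <<'E'
from h import *
w=dict(np.load("w6.npz"))["im"][0:150,120:340]
s=cams.camera("scene"); c=cams.get_calibration("scene")
u,v=proj(c,[635,4,100]).astype(int); s=s[v-45:v+45,u-66:u+66]
o=np.hstack([cv2.resize(i,(400,273),interpolation=cv2.INTER_CUBIC) for i in (w,s)])
cv2.imwrite("pics/w7.png",o[:,:,::-1])
E
```

```text
(no output)
```

View pics/w7.png

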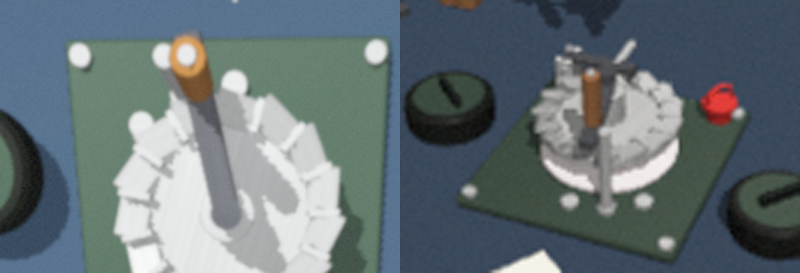

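```bash
python3 -c "
from cell import manip; print(manip.sign_off())"
```

```text
the job is handed in; nothing more can be done
None
```

The winder is back at its loading position and the job is handed in. It took about 19.5 s of robot time, under the 64 s limit.

- **Pawl lifted:** I gripped the bar and lifted it along its arc, to an estimated 0.75–0.85 rad. After I let go, the picture showed it staying up.
- **Crank turned back:** I moved the handle about 72° anticlockwise to the pin in the middle hole. Drag read 3–4 N until contact. I then raised the press in small steps to about 10.7 N along the handle's path, held it there and released.
- **Pawl lowered:** I followed the arc down with almost no resistance until it met a firm end stop. That pressed back with about 16 N vertically, at nearly the same tool height as the first grasp.

**Last checks:**
- The final wrist picture, overlaid on the starting one, shows the pawl and bar in the same place as when home.
- The crank arm lies against the stop pin in the wrist and scene pictures, though they cannot show a gap of less than about a millimetre.
- The bystanders in view look unmoved. I checked by eye only; the solvent can and tape roll were not in the closing pictures.
- The wrist force read close to zero, with the gripper clear and about 240 mm above the bench.

**Disagreements and side forces:**
- My estimate of the crank radius read 72 mm against the given 70 mm. My wheel-axis estimate was probably 1–2 mm off, so I set the press by force instead.
- Closing on the bar the first time caused a brief sideways force of about 21 N.
- Turning the crank caused up to 11 N outward on the tool. I corrected this before pressing against the pin.

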